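# Make up a centrifuge bucket

## Robot

A 6-joint arm with a two-finger parallel gripper is mounted at the origin on the work surface. World frame = base frame: x ahead of the robot, y to its left, z up, the work surface at z = 0. Lengths are in m, angles in rad, forces in N, time in s.
With the tool pointing down it reaches from about 0.3 to 0.875 m from the base axis. Payload 6.4 kg.
Tool frame: the origin (TCP) lies midway between the tips of the shut fingers; the grasp point (between the pads) lies 19 mm behind it (ctrl.hold_point_z is the distance from the TCP to the grasp point, in m); z points along the fingers, y is the line along which they close (so a half turn about z gives the same grasp; the last joint's range is limited). The gripper opens to 85 mm and grips with 20 to 120 N. Pads are 22 mm wide; open, the fingers measure 114 mm over their backs; the gripper's body (76 mm by 85 mm) begins 54 mm behind the grasp point. The pads swing forward as they close: fully open they stand 13 mm farther back than shut.
Start: joints at [0.903, 0.181, 1.607, -0, 1.354, -0.206], TCP at [0.256, 0.515, 0.231] pointing down, gripper open.
Joint ranges: [-2.99, 2.99], [-0.89, 2.07], [0.3, 2.58], [-1.14, 4.28], [0, 2.63], [-3.12, 3.12]. Speed limits (rad/s): [2.57, 2.57, 3.01, 3.14, 3.14, 3.14].

## Interface

Orientations are given as a unit quaternion [w, x, y, z].
In Python, from bench import ctrl gives the robot as it stands.
- The arm moves only by the tool carry_out, never from a script. Its argument "plan" is text: rows parted by semicolons, each of 6 numbers parted by spaces: the shift along the tool's x, y, z as a fraction of full scale, then the turn, a rotation vector about the tool's x, y, z as a fraction of full scale. A call has exactly 8 rows; each row shifts and turns the commanded pose from where the row before left it, along the tool's axes as they then stand; what a row does not reach is not made up. Full scale, the value 1, is 40 mm for a shift and 0.1 rad for a turn. A row lasts 1/12 s, in which the tool goes at most 41.7 mm and 7.16 degrees, less where a joint would pass 70% of its speed; a pose out of reach is approached as far as the arm can. A call with a number of a shift or a turn outside -1 to 1 is refused whole. A call with a gripper value outside its range is refused whole. "claw" is the gripper's target within -1 to 1 (shut at 1, half-way at 0, fully open at -1), set as the call begins (left out, the last holds). The fingers move at their own pace and stop on an object; the grip force is fixed at half the most. Time passes only in rows, so rows that do not move let the fingers close, or fill a call up. It gives the time, the measured TCP pose, the force, the opening and the grip force at its end, in the units of the state.
- ctrl.get_obs(): the state, without advancing time (a new reading comes with each control period).
- ctrl.camera(name): name is "scene" or "top" or "wrist"; returns a dict with "pixels" (384x512x3 uint8, red, green, blue), "mtx" (3x3 intrinsics, pixels), "R" (3x3) and "t" (3): a world point X has camera coordinates R X + t. Camera axes: x right, y down, z forward; pixel columns grow to the right and rows downward; lengths in m; the calibration is good to about 2 mm. A picture is of the moment at which its call begins. There is no depth.
- ctrl.hand_in(): hands the job in; it is judged then, once.
The state is a dict: "time_s": time; "q": joint angles; "dq": joint speeds; "joint_efforts": joint torques, N m; "eef_pos": TCP position; "eef_rot": TCP orientation; "wrist_force": force on the tool from outside, world axes, zero at the start; "torque": the same for the moment, N m; "opening": opening from 0.0 (shut) to 1.0 (fully open); "grasp_force": force on a finger pad.
Only numpy, scipy, OpenCV 4.12 (cv2) and the standard library are available. Lean on these libraries where they do the work, as an engineer would, in place of code of your own. Each camera call takes 0.05 s, during which the arm holds its last target. There are 200 camera calls.

## Task

Make up the empty centrifuge bucket to match its covered partner: lower the big adapter into the bucket first, then the slim sleeve into the adapter, then the long capped tube from the rack into the sleeve, and last put the clear cover on the bucket. Each must go fully home and none may be dropped in. Leave the short wide sleeve and the two short tubes where they stand.

Things in the scene. Friction and masses are not known exactly. Their poses are not given: they have to be found in the camera images.
- bucket: The empty centrifuge bucket: dark grey metal cup, fixed on the bench, 75 mm across, rim 100 mm above the bench, on a black foot 85 mm across. Round bore 64 mm across, open above, its floor 14 mm above the bench. Two lugs below the rim (92 mm over them); yaw does not matter. Origin on its axis at bench level, z up.
- partner: The partner bucket, alike but already made up and closed with its clear cover and knob, 214 mm high in all; fixed, an example of the finished job, to be left alone. Origin on its axis at bench level.
- rack: Yellow tube rack, fixed, 92 x 200 x 50 mm high; three wells 20 mm across, 42 mm deep, in its middle row, 60 mm apart along its y, hold the long tube and the two short ones in any order. Microtubes in the outer rows belong to it and reach 60 mm above the bench. Origin at the centre of its underside.
- adapter_mid (a point): Big adapter: off-white round insert standing on the bench, 112 mm high, 0.24 kg. Lower 74 mm 60 mm across (foot tapered to 52), then a neck 44 across, 38 high, to grip by; bore in its top 32 across, 82 deep. Home on the bucket's floor its top is 126 mm above the bench, the neck's upper 26 mm above the bucket's rim. Point: on its axis half-way up (56 mm above its foot), z up.
- sleeve_mid (a point): Slim sleeve: grey, standing on the bench, 106 mm high, 70 g. Body 28 mm across (foot tapered to 23), head 38 across over the top 22 mm to grip by; bore in its top 21 across, 94 deep. Home on the floor of the adapter's bore its top is 150 mm above the bench, the head 2 mm clear of the adapter. Point: on its axis half-way up (53 mm above its foot), z up.
- tube_mid (a point): Long tube: clear, 16.6 mm across, 120 mm long, tip tapered to 9 mm over 22 mm, white cap 22 across over the top 14 mm, 25 g. Stands in a well of the rack, tip 8 mm above the bench, perhaps leaning a degree or two. Home on the floor of the sleeve's bore its top is 176 mm above the bench, 26 above the sleeve. Point: on its axis half-way up (60 mm above the tip), z up.
- cover_mid (a point): Clear round cover, standing, open below, 124 mm high, 0.1 kg. Wall 59 mm across outside, 53 inside; grey flange 75 across, its underside 10 mm above the lower edge, rests on the bucket's rim when home; the wall below it goes into the bucket round the adapter's neck. Roof 98 mm up, on it a knob 24 across, 26 high, to grip by. Point: on its axis half-way up (62 mm above the lower edge), z up.
- wide_sleeve_mid (a point): Spare sleeve, not wanted: grey, short and wide, 62 mm high, 58 mm across the head, bore 36 mm, standing on the bench; leave it. Point: on its axis half-way up.
- short_a_mid (a point): A short tube, not wanted: 75 mm long, 16.6 mm across, white cap 19 mm across, standing in a well of the rack; leave it. Point: on its axis half-way up.
- short_b_mid (a point): The other short tube, just the same, in another well; leave it. Point: on its axis half-way up.
Not all that is in view belongs to the job. Leave any green look-alike of the part that bears cover_mid alone.

How it is judged:
On the way, in this order (a step that is already met when the one before it is completed fails the run):
1. the adapter is fully home in the empty bucket (z of adapter_mid in the frame of bucket between 0.064 and 0.074 m and horizontal distance between adapter_mid and bucket below 0.006 m and angle between adapter_mid's own z axis and vertical below 0.087 rad), for 0.2 s.
2. then the slim sleeve is fully home in the adapter (z of sleeve_mid in the frame of bucket between 0.091 and 0.101 m and horizontal distance between sleeve_mid and bucket below 0.008 m and angle between sleeve_mid's own z axis and vertical below 0.105 rad), for 0.2 s.
3. then the long tube is fully home in the sleeve (z of tube_mid in the frame of bucket between 0.11 and 0.12 m and horizontal distance between tube_mid and bucket below 0.012 m and angle between tube_mid's own z axis and vertical below 0.14 rad), for 0.2 s.
4. last, the cover is seated on the bucket (z of cover_mid in the frame of bucket between 0.146 and 0.155 m and horizontal distance between cover_mid and bucket below 0.006 m and angle between cover_mid's own z axis and vertical below 0.052 rad), for 0.2 s.
At the end, for the whole second after the job is handed in: In the bucket, upright and at rest: adapter, slim sleeve and long tube each within 4 mm of home in height and 6, 8, 12 mm of its axis, leaning under 5, 6, 8 degrees; cover within 3 mm in height, 6 mm, 3 degrees. Wide sleeve upright within 30 mm, short tubes within 20 mm of their start (all of step 1 and all of step 2 and all of step 3 and all of step 4 and linear speed of each of adapter, sleeve, tube, cover below 0.02 m/s and distance of wide_sleeve_mid from where it was at the start of the episode below 0.03 m and angle between wide_sleeve_mid's own z axis and vertical below 0.2 rad and distance of each of short_a_mid, short_b_mid from where it was at the start of the episode below 0.02 m); the robot touches nothing.
It fails at once if the adapter, sleeve, tube or cover is dropped into place (a fall of more than about 25 mm) ((linear speed of adapter above 0.7 m/s and horizontal distance between adapter_mid and bucket below 0.03 m and z of adapter_mid in the frame of bucket below 0.14 m) or (linear speed of sleeve above 0.7 m/s and horizontal distance between sleeve_mid and bucket below 0.03 m and z of sleeve_mid in the frame of bucket below 0.165 m) or (linear speed of tube above 0.7 m/s and horizontal distance between tube_mid and bucket below 0.03 m and z of tube_mid in the frame of bucket below 0.19 m) or (linear speed of cover above 0.7 m/s and horizontal distance between cover_mid and bucket below 0.03 m and z of cover_mid in the frame of bucket below 0.21 m)).
It fails at once if the spare wide sleeve is knocked away or over (distance of wide_sleeve_mid from where it was at the start of the episode above 0.03 m or angle between wide_sleeve_mid's own z axis and vertical above 0.5 rad).
It fails at once if a short tube is taken out or knocked about (distance of any of short_a_mid, short_b_mid from where it was at the start of the episode above 0.02 m).
It also fails if it takes over 133 s, if anything falls off the work surface, if the arm or the gripper's body presses on something with over 40 N, if the wrist force passes 120 N, or if a joint passes its speed limit or range.

## Working session

There is one attempt and no reset: what is moved stays moved. The work goes in short steps, Python scripts to look and compute and a tool call to move; the robot and the scene stay as the last step left them, time stands still between calls to the robot, and variables do not carry over. Pictures are saved under pics/ and viewed, at most 16 in all, crops included, and the job is handed in when it is done.

Besides the shell and the picture viewer there is one more tool, called as name(argument=value, ...), one argument or row to a line, values as JSON. carry_out: Moves the arm, as the interface text tells. Shift numbers are shares of 40 mm and turn numbers shares of 0.1 rad, none past 1 either way. Its arguments: {"type":"object","properties":{"plan":{"type":"string"},"claw":{"type":"number"}},"required":["plan"]}

```bash
mkdir -p pics; ls
python3 - <<'E'
from bench import ctrl
import cv2,pickle
d={}
for n in ("scene","top","wrist"):
    c=ctrl.camera(n); d[n]=c; cv2.imwrite(f"pics/{n}0.png",c["pixels"][:,:,::-1])
    print(n,c["mtx"].round(1).tolist(),c["R"].round(3).tolist(),c["t"].round(3).tolist())
pickle.dump(d,open("p0.pkl","wb"))
o=ctrl.get_obs();print(o["time_s"],o["eef_pos"],o["eef_rot"],o["opening"],ctrl.hold_point_z)
E
```

```text
pics
scene [[491.9, 0.0, 250.5], [0.0, 491.9, 192.7], [0.0, 0.0, 1.0]] [[-0.373, 0.928, -0.013], [0.73, 0.285, -0.621], [-0.572, -0.241, -0.784]] [0.113, -0.344, 1.703]
top [[371.6, 0.0, 257.7], [0.0, 371.6, 191.4], [0.0, 0.0, 1.0]] [[0.025, -0.999, 0.02], [-0.991, -0.028, -0.13], [0.131, -0.016, -0.991]] [0.042, 0.5, 1.207]
wrist [[294.2, 0.0, 255.0], [0.0, 294.2, 192.8], [0.0, 0.0, 1.0]] [[0.445, 0.895, -0.001], [0.855, -0.425, 0.297], [0.265, -0.134, -0.955]] [-0.573, -0.038, 0.38]
0.15 [0.25591866 0.51444246 0.23060704] [-2.92528352e-04  2.28847018e-01  9.73462164e-01 -6.09121208e-04] 0.9983419136228888 0.0187
```

View pics/top0.png

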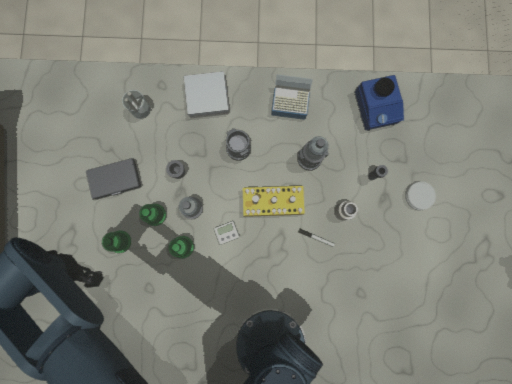

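View pics/scene0.png

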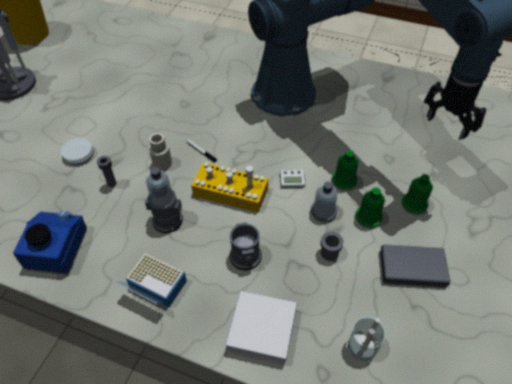

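Top view: the bucket is at (238,143) and the closed partner at (313,152). The adapter is at (346,209), the slim sleeve at (377,172), the clear cover at (190,206) and the wide sleeve at (177,169). The rack is at (273,200), and the green look-alikes are at (152,214), (117,240) and (180,245). Next I'll enlarge the candidates.

Run:
```python
import cv2,numpy as np
s=cv2.imread("pics/scene0.png");t=cv2.imread("pics/top0.png")
f=lambda im,x,y,w,h:cv2.resize(im[y:y+h,x:x+w],(400,300),interpolation=cv2.INTER_CUBIC)
a=np.vstack([np.hstack([f(s,180,150,100,75),f(s,90,130,100,75)]),np.hstack([f(t,225,165,100,75),f(t,310,150,100,75)])])
b=np.vstack([np.hstack([f(s,290,170,100,75),f(s,210,210,100,75)]),np.hstack([f(t,150,155,100,75),f(t,200,110,100,75)])])
cv2.imwrite("pics/a.png",a);cv2.imwrite("pics/b.png",b)
```

```text
(no output)
```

View pics/a.png

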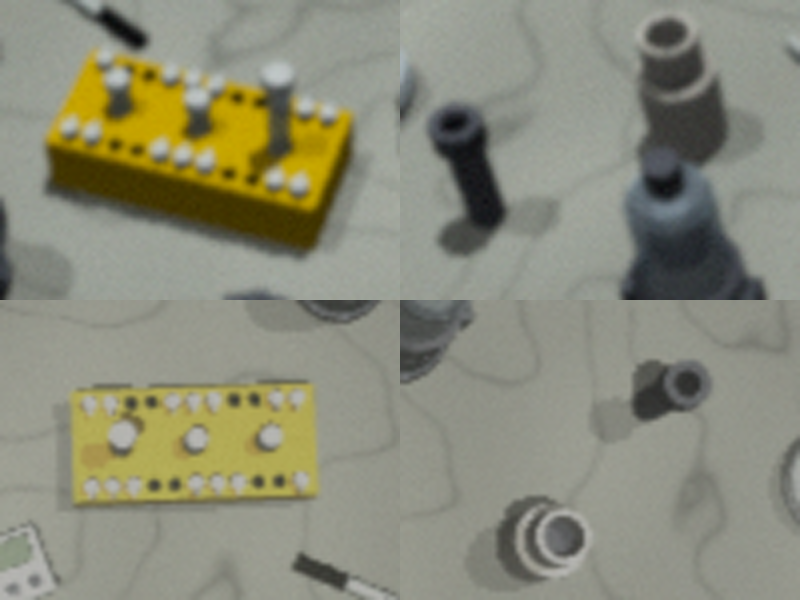

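View pics/b.png

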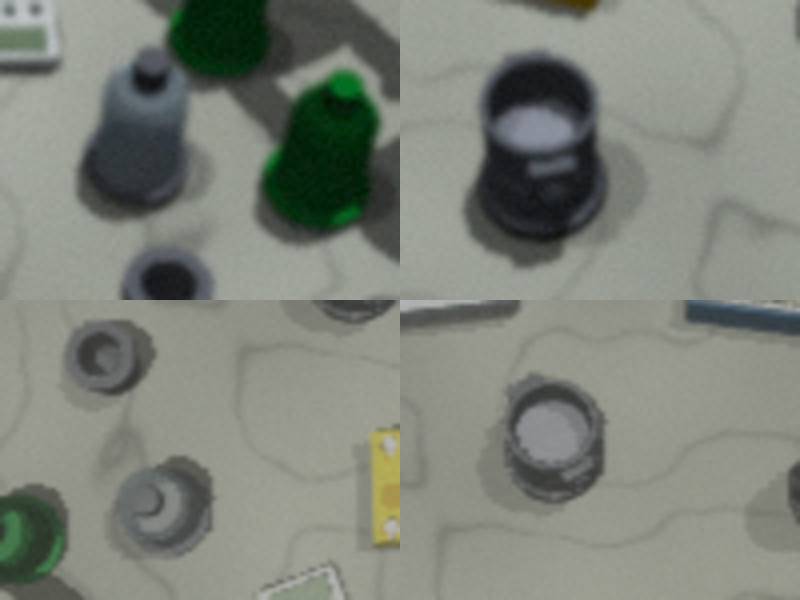

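Candidates, with pixels:
- **Tubes:** scene caps are at (209,170), (229,174) and (249,169). Only the last stands tall, at (256,199) in the top view, so it's the long one.
- **Sleeves:** the narrow tall one at top (382,170) is the slim sleeve. The squat one at (176,169) is the spare.
- **Covers:** the grey, clear one at top (187,205) is the real cover. The others are green.

```bash
cat > h.py <<'E'
import numpy as np,cv2
def ray(c,uv,z):
    C=-c["R"].T@c["t"]; d=c["R"].T@np.linalg.inv(c["mtx"])@[uv[0],uv[1],1]
    return (C+d*(z-C[2])/d[2])
def tri(c1,u1,c2,u2):
    P=[c["mtx"]@np.c_[c["R"],c["t"]] for c in (c1,c2)]
    X=cv2.triangulatePoints(P[0],P[1],np.array(u1,float),np.array(u2,float)).ravel();return X[:3]/X[3]
E
python3 - <<'E'
import pickle;from h import *
d=pickle.load(open("p0.pkl","rb"));T,S=d["top"],d["scene"]
for n,z,t,s in [("adapter",.112,(351,209),(156.5,138.5)),("sleeve",.106,(382,170.5),(104.5,160.5)),("bucket",.1,(238.3,141.3),(245,236.2)),
 ("cover",.124,(186.5,205),(327.8,184.5)),("tube",.128,(255.5,198.8),(249.3,168)),("wide",.062,(176,169.3),(331.3,241.5))]:
    print(n,ray(T,t,z)[:2].round(4),ray(S,s,z)[:2].round(4),tri(T,t,S,s).round(4))
y=cv2.inRange(cv2.cvtColor(T["pixels"],cv2.COLOR_RGB2HSV),(20,90,90),(35,255,255))
cn=max(cv2.findContours(y,0,2)[0],key=cv2.contourArea);b=cv2.boxPoints(cv2.minAreaRect(cn));print([ray(T,p,.05)[:2].round(3).tolist() for p in b])
E
```

```text
adapter [ 0.4413 -0.2355] [ 0.4431 -0.2339] [ 0.4413 -0.2356  0.1098]
sleeve [ 0.5673 -0.3371] [ 0.5669 -0.3322] [ 0.5663 -0.3348  0.1049]
bucket [0.6502 0.1226] [0.6535 0.128 ] [0.6507 0.1252 0.0947]
cover [0.4387 0.2735] [0.4395 0.2751] [0.4386 0.2745 0.1227]
tube [0.4632 0.063 ] [0.4639 0.0634] [0.4633 0.063  0.1272]
wide [0.5603 0.3244] [0.5654 0.3283] [0.5612 0.3271 0.0551]
[[0.509, 0.107], [0.521, -0.094], [0.427, -0.098], [0.415, 0.101]]
```

The rays agree across both views to a few mm, and the heights fit. The long tube's cap comes out at z 0.127. Next I square the tool's yaw to the world axes and move toward the adapter.

carry_out(
  plan="0 0 0 0 0 -0.58;0 0 0 0 0 -0.58;0 0 0 0 0 -0.58;0 0 0 0 0 -0.58;0 0 0 0 0 -0.58;0 0 0 0 0 -0.58;0 0 0 0 0 -0.58;0 0 0 0 0 -0.56",
  claw=-1,
)

```text
time_s: 0.82
eef_pos: [0.2561, 0.5146, 0.2309]
eef_rot: [-0.0, -0.002, 1.0, -0.0]
wrist_force: [-0.7, -0.3, -0.1]
opening: 1.003
grasp_force: 0.0
```

carry_out(
  plan="-0.3 -0.9 0 0 0 0;-0.3 -0.9 0 0 0 0;-0.3 -0.9 0 0 0 0;-0.3 -0.9 0 0 0 0;-0.3 -0.9 0 0 0 0;-0.3 -0.9 0 0 0 0;-0.3 -0.9 0 0 0 0;-0.3 -0.9 0 0 0 0",
)

```text
time_s: 1.48
eef_pos: [0.3522, 0.2251, 0.2312]
eef_rot: [0.0, -0.0, 1.0, -0.0]
wrist_force: [1.5, 0.0, 0.1]
opening: 1.0
grasp_force: 0.0
```

carry_out(
  plan="-0.14 -0.72 0 0 0 0;-0.14 -0.72 0 0 0 0;-0.14 -0.72 0 0 0 0;-0.14 -0.72 0 0 0 0;-0.14 -0.72 0 0 0 0;-0.14 -0.72 0 0 0 0;-0.14 -0.72 0 0 0 0;-0.14 -0.72 0 0 0 0",
)

```text
time_s: 2.15
eef_pos: [0.3969, -0.005, 0.2313]
eef_rot: [0.0, -0.0, 1.0, 0.0]
wrist_force: [1.0, -0.3, 0.3]
opening: 0.999
grasp_force: 0.0
```

carry_out(
  plan="-0.14 -0.72 0 0 0 0;-0.14 -0.72 0 0 0 0;-0.14 -0.72 0 0 0 0;-0.14 -0.72 0 0 0 0;-0.14 -0.72 0 0 0 0;-0.14 -0.72 0 0 0 0;-0.14 -0.72 0 0 0 0;0 0 0 0 0 0",
)

```text
time_s: 2.82
eef_pos: [0.4368, -0.2096, 0.2312]
eef_rot: [0.0, 0.002, 1.0, -0.001]
wrist_force: [-0.3, 0.3, 1.2]
opening: 0.999
grasp_force: 0.0
```

```bash
cat >> h.py <<'E'
def shot(n):
    from bench import ctrl
    import pickle
    c=ctrl.camera("wrist"); cv2.imwrite(f"pics/{n}.png",c["pixels"][:,:,::-1]); pickle.dump(c,open(n+".pkl","wb"))
    o=ctrl.get_obs();print(o["time_s"],o["eef_pos"].round(4));return c
def proj(c,X):
    p=c["mtx"]@(c["R"]@np.array(X)+c["t"]);return (p[:2]/p[2]).round(1)
E
python3 - <<'E'
from h import *
c=shot("w1");print("expect",proj(c,(.4415,-.2353,.112)))
E
```

```text
2.8667 [ 0.4362 -0.2073  0.2309]
expect [228.4 192.4]
```

View pics/w1.png

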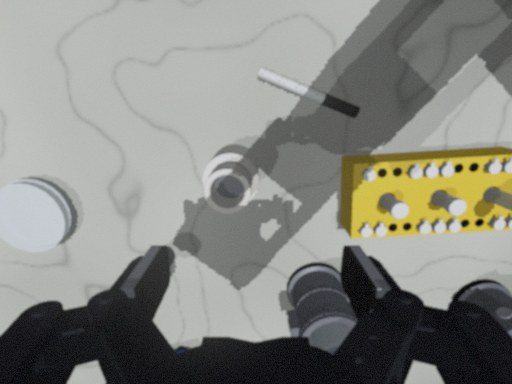

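The wrist view shows the adapter's neck ring centred near (230,190), against the predicted (228,192). That's about a 2 mm disagreement, so I'll measure it more closely.

Run:
```python
from h import *;import pickle
c=pickle.load(open("w1.pkl","rb"));g=cv2.GaussianBlur(cv2.cvtColor(c["pixels"],cv2.COLOR_RGB2GRAY),(3,3),0)
r=g[165:218,200:262]
for k in range(165,216,3): print(k,g[k,200:262:2].tolist())
print(ray(c,(230,190),.112))
```

```text
165 [187, 187, 188, 194, 206, 210, 210, 207, 183, 140, 119, 117, 116, 115, 117, 118, 117, 114, 101, 95, 93, 97, 104, 109, 110, 108, 105, 97, 93, 94, 95]
168 [187, 188, 193, 206, 210, 209, 201, 165, 126, 121, 130, 143, 150, 151, 151, 145, 128, 107, 101, 99, 97, 94, 93, 99, 108, 108, 109, 105, 100, 116, 123]
171 [187, 190, 201, 209, 210, 200, 163, 149, 173, 194, 203, 206, 209, 209, 204, 190, 146, 111, 105, 102, 98, 97, 96, 93, 96, 106, 109, 108, 107, 132, 156]
174 [186, 192, 206, 210, 203, 184, 188, 205, 209, 207, 201, 193, 186, 176, 160, 139, 131, 129, 125, 115, 109, 103, 99, 96, 93, 98, 108, 127, 155, 154, 159]
177 [183, 196, 208, 208, 200, 204, 210, 204, 184, 159, 141, 132, 120, 103, 96, 97, 100, 108, 120, 131, 137, 135, 123, 103, 93, 94, 126, 173, 185, 174, 163]
180 [178, 196, 208, 205, 208, 209, 196, 153, 120, 120, 117, 106, 97, 95, 94, 94, 93, 92, 94, 103, 123, 137, 138, 127, 104, 97, 145, 183, 187, 178, 174]
183 [181, 188, 203, 207, 209, 197, 149, 115, 120, 111, 91, 84, 91, 94, 94, 94, 93, 92, 92, 93, 96, 118, 136, 138, 121, 108, 157, 185, 185, 180, 180]
186 [187, 187, 199, 208,
[... 830 characters left out ...]
148, 129, 124, 120, 121, 120]
204 [126, 122, 118, 119, 130, 138, 138, 134, 119, 105, 100, 98, 98, 97, 97, 97, 97, 97, 108, 142, 179, 193, 193, 174, 133, 119, 117, 118, 120, 140, 140]
207 [120, 116, 117, 122, 125, 128, 134, 139, 139, 135, 127, 119, 112, 109, 109, 112, 117, 125, 133, 139, 140, 135, 129, 122, 119, 118, 117, 117, 120, 126, 125]
210 [119, 121, 124, 125, 126, 125, 126, 128, 133, 136, 138, 138, 139, 138, 137, 137, 138, 136, 136, 132, 127, 122, 120, 120, 119, 118, 117, 118, 119, 118, 117]
213 [121, 125, 125, 125, 125, 124, 124, 124, 124, 124, 126, 128, 129, 130, 130, 130, 127, 124, 122, 121, 120, 119, 119, 118, 119, 119, 118, 118, 118, 117, 117]
[ 0.4391869  -0.23370597  0.112     ]
```

The ring's outer edges span columns 205–251 and rows 171–212, so its centre is (228,191.5). That puts the adapter at about (0.441, -0.2355), which agrees with the first estimate. I'll move over it, descend and grip.

carry_out(
  plan="-0.06 -0.35 0 0 0 0;-0.06 -0.35 0 0 0 0;0 0 0.6 0 0 0;0 0 0.6 0 0 0;0 0 0.6 0 0 0;0 0 0.6 0 0 0;0 0 0.6 0 0 0;0 0 0.6 0 0 0",
)

```text
time_s: 3.53
eef_pos: [0.4414, -0.2332, 0.0864]
eef_rot: [0.0, -0.001, 1.0, -0.0]
wrist_force: [-0.1, 0.6, -1.2]
opening: 1.002
grasp_force: 0.0
```

carry_out(
  plan="0 0 0 0 0 0;0 0 0 0 0 0;0 0 0 0 0 0;0 0 0 0 0 0;0 0 0 0 0 0;0 0 0 0 0 0;0 0 0 0 0 0;0 0 0 0 0 0",
  claw=1,
)

```text
time_s: 4.2
eef_pos: [0.4425, -0.2344, 0.0895]
eef_rot: [0.002, -0.0, 1.0, -0.001]
wrist_force: [-0.9, 1.1, 7.2]
opening: 0.489
grasp_force: 61.2
```

carry_out(
  plan="0 0 -0.3 0 0 0;0 0 -0.5 0 0 0;0 0 -0.6 0 0 0;0 0 -0.6 0 0 0;0 0 -0.6 0 0 0;0 0 -0.6 0 0 0;0 0 -0.5 0 0 0;0 0 -0.3 0 0 0",
)

```text
time_s: 4.87
eef_pos: [0.4419, -0.2337, 0.2504]
eef_rot: [0.002, -0.0, 1.0, -0.001]
wrist_force: [1.0, 0.3, -1.6]
opening: 0.492
grasp_force: 61.7
```

carry_out(
  plan="0 0.3 0 0 0 0;0 0.6 0 0 0 0;0 0.8 0 0 0 0;0 0.8 0 0 0 0;0 0.8 0 0 0 0;0 0.8 0 0 0 0;0 0.8 0 0 0 0;0 0.8 0 0 0 0",
)

```text
time_s: 5.53
eef_pos: [0.4395, -0.0027, 0.2457]
eef_rot: [-0.001, -0.0, 1.0, 0.001]
wrist_force: [0.8, -0.5, -2.2]
opening: 0.486
grasp_force: 61.6
```

carry_out(
  plan="-0.2 0.8 0 0 0 0;-0.5 0.8 0 0 0 0;-0.7 0.8 0 0 0 0;-0.8 0.5 0 0 0 0;-0.8 0.2 0 0 0 0;-0.8 0 0 0 0 0;-0.5 0 0 0 0 0;-0.2 0 0 0 0 0",
)

```text
time_s: 6.2
eef_pos: [0.6213, 0.1192, 0.2447]
eef_rot: [-0.001, -0.0, 1.0, 0.0]
wrist_force: [-0.4, -0.3, -2.4]
opening: 0.492
grasp_force: 61.7
```

Run:
```python
from h import *
c=shot("w2");print("expect rim",proj(c,(.6505,.1252,.1)))
from bench import ctrl
for n in ("scene","top"): cv2.imwrite(f"pics/{n}2.png",ctrl.camera(n)["pixels"][:,:,::-1])
```

```text
6.25 [0.6213 0.1188 0.2449]
expect rim [261.3 207.9]
```

View pics/w2.png

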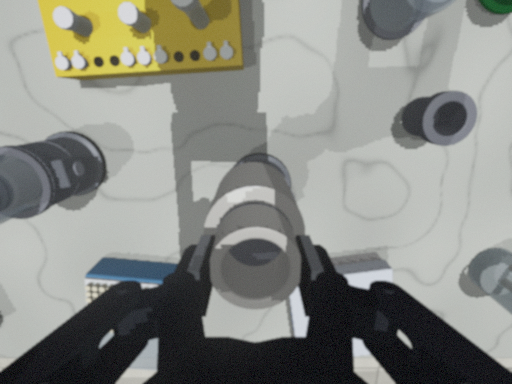

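The adapter is held upright, with its top at (255,265), and it mostly hides the bucket, whose far edge shows at (263,155). I'll sidestep for a clear view of the rim.

carry_out(
  plan="-0.2 0.2 0 0 0 0;-0.3 0.4 0 0 0 0;-0.3 0.5 0 0 0 0;-0.2 0.5 0 0 0 0;0 0.4 0 0 0 0;0 0.1 0 0 0 0;0 0 0 0 0 0;0 0 0 0 0 0",
)

```text
time_s: 7.02
eef_pos: [0.6595, 0.2019, 0.2472]
eef_rot: [-0.0, -0.0, 1.0, -0.0]
wrist_force: [-0.2, -0.4, -2.5]
opening: 0.488
grasp_force: 61.7
```

Run:
```python
from h import *
c=shot("w3");e=proj(c,(.6505,.1252,.1));print("expect rim",e)
import pickle;d=pickle.load(open("p0.pkl","rb"));print(ray(d["top"],(237.75,143.25),.014))
x,y=[int(v) for v in e]; x0=max(x-70,0);y0=max(y-60,0)
cv2.imwrite("pics/w3c.png",cv2.resize(cv2.imread("pics/w3.png")[y0:y0+120,x0:x0+160],None,fx=5,fy=5,interpolation=cv2.INTER_CUBIC));print(x0,y0)
```

```text
7.0667 [0.6598 0.2014 0.2474]
expect rim [179.7 171.2]
[0.66644683 0.12779097 0.014     ]
109 111
```

View pics/w3c.png

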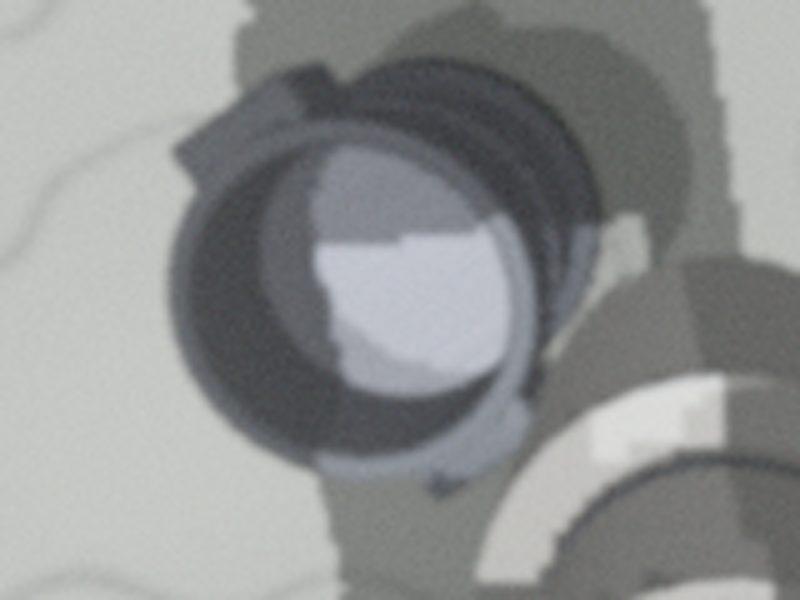

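The rim spans crop columns 168–542 and rows 120–480, so its centre is full-image (180,171). That matches the prediction and puts the bucket at (0.6505, 0.125). Now I'll check where the adapter sits in the grip.

Run:
```python
from h import *;import pickle
c=pickle.load(open("w2.pkl","rb"))
for dx in(-.003,0,.003):
  X=np.array([.6213+dx,.1190,.2449+.0225]); th=np.linspace(0,6.28,60)
  for r in(.016,.022):
    P=np.array([proj(c,X+[r*np.cos(t),r*np.sin(t),0]) for t in th]);print(dx,r,P.min(0),P.max(0))
im=cv2.imread("pics/w2.png")[190:320,180:330];cv2.imwrite("pics/w2c.png",cv2.resize(im,None,fx=4,fy=4,interpolation=cv2.INTER_CUBIC))
```

```text
-0.003 0.016 [221.3 235.5] [290.3 296.3]
-0.003 0.022 [208.4 223.1] [303.3 306.8]
0 0.016 [221.5 241.5] [290.1 301.5]
0 0.022 [208.7 229.3] [303.  311.9]
0.003 0.016 [221.8 247.5] [289.9 306.8]
0.003 0.022 [209.  235.5] [302.7 317. ]
```

View pics/w2c.png

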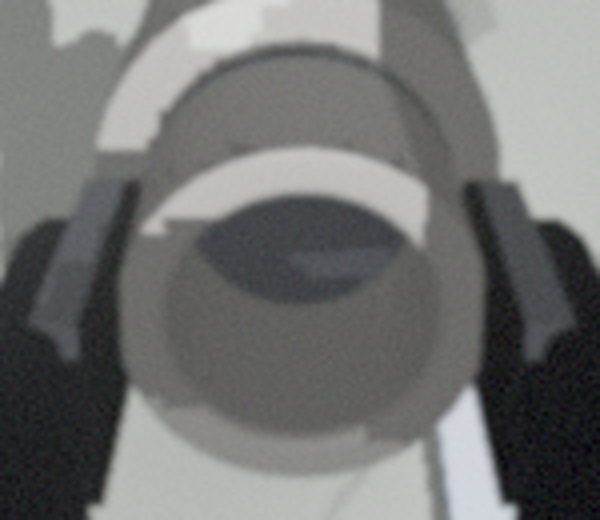

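The adapter sits 1.5 mm toward −x in the grip, so I aim the TCP at (0.652, 0.125).

carry_out(
  plan="0.1 -0.2 0 0 0 0;0.1 -0.4 0 0 0 0;0 -0.5 0 0 0 0;0 -0.5 0 0 0 0;0 -0.3 0 0 0 0;0 0 0 0 0 0;0 0 0 0 0 0;0 0 0 0 0 0",
)

```text
time_s: 7.73
eef_pos: [0.6524, 0.1261, 0.2474]
eef_rot: [0.0, 0.0, 1.0, 0.0]
wrist_force: [0.2, 0.0, -2.2]
opening: 0.489
grasp_force: 61.8
```

carry_out(
  plan="0 0 0.2 0 0 0;0 0 0.3 0 0 0;0 0 0.3 0 0 0;0 0 0.3 0 0 0;0 0 0.2 0 0 0;0 0 0.1 0 0 0;0 0 0 0 0 0;0 0 0 0 0 0",
)

```text
time_s: 8.4
eef_pos: [0.6525, 0.1263, 0.1911]
eef_rot: [-0.0, -0.0, 1.0, 0.0]
wrist_force: [0.5, 0.3, -1.6]
opening: 0.49
grasp_force: 61.7
```

carry_out(
  plan="0 -0.03 0.1 0 0 0;0 0 0.2 0 0 0;0 0 0.3 0 0 0;0 0 0.3 0 0 0;0 0 0.3 0 0 0;0 0 0.3 0 0 0;0 0 0.2 0 0 0;0 0 0.1 0 0 0",
)

```text
time_s: 9.07
eef_pos: [0.6516, 0.125, 0.117]
eef_rot: [-0.001, -0.0, 1.0, 0.0]
wrist_force: [0.1, 0.1, -2.6]
opening: 0.492
grasp_force: 61.8
```

carry_out(
  plan="0 0 0.1 0 0 0;0 0 0.1 0 0 0;0 0 0.1 0 0 0;0 0 0.05 0 0 0;0 0 0.05 0 0 0;0 0 0 0 0 0;0 0 0 0 0 0;0 0 0 0 0 0",
)

```text
time_s: 9.73
eef_pos: [0.6526, 0.1251, 0.1036]
eef_rot: [0.0, -0.0, 1.0, 0.0]
wrist_force: [-0.3, -0.5, -0.8]
opening: 0.493
grasp_force: 61.8
```

carry_out(
  plan="0 0 0.04 0 0 0;0 0 0.04 0 0 0;0 0 0 0 0 0;0 0 0 0 0 0;0 0 0 0 0 0;0 0 0 0 0 0;0 0 0 0 0 0;0 0 0 0 0 0",
)

```text
time_s: 10.4
eef_pos: [0.6541, 0.1249, 0.1035]
eef_rot: [0.002, -0.0, 1.0, -0.0]
wrist_force: [-3.2, -1.7, 13.2]
opening: 0.494
grasp_force: 63.2
```

It has seated: the z force reads +13 N at TCP z 0.1035, which is the predicted home height. I'll release and rise.

carry_out(
  plan="0 0 -0.08 0 0 0;0 0 0 0 0 0;0 0 0 0 0 0;0 0 0 0 0 0;0 0 0 0 0 0;0 0 0 0 0 0;0 0 0 0 0 0;0 0 0 0 0 0",
  claw=-0.7,
)

```text
time_s: 11.07
eef_pos: [0.6524, 0.125, 0.103]
eef_rot: [-0.0, -0.0, 1.0, 0.0]
wrist_force: [-0.6, 0.0, 1.0]
opening: 0.848
grasp_force: 0.0
```

carry_out(
  plan="0 0 -0.2 0 0 0;0 0 -0.4 0 0 0;0 0 -0.6 0 0 0;0 0 -0.6 0 0 0;0 0 -0.6 0 0 0;0 0 -0.6 0 0 0;0 0 -0.4 0 0 0;0 0 -0.2 0 0 0",
)

```text
time_s: 11.73
eef_pos: [0.6538, 0.1251, 0.2515]
eef_rot: [0.003, -0.0, 1.0, 0.0]
wrist_force: [0.4, -0.9, -0.7]
opening: 0.852
grasp_force: 0.0
```

Run:
```python
from h import *
c=shot("w4");e=proj(c,(.6505,.1252,.126));print("expect top",e, "if 10 high",proj(c,(.6505,.1252,.136)))
x,y=[int(v) for v in e]; x0=max(x-80,0);y0=max(y-60,0)
cv2.imwrite("pics/w4c.png",cv2.resize(cv2.imread("pics/w4.png")[y0:y0+120,x0:x0+160],None,fx=5,fy=5,interpolation=cv2.INTER_CUBIC));print(x0,y0)
```

```text
11.7833 [0.6541 0.1251 0.2518]
expect top [255.7 181.6] if 10 high [255.7 184.5]
175 121
```

View pics/w4c.png

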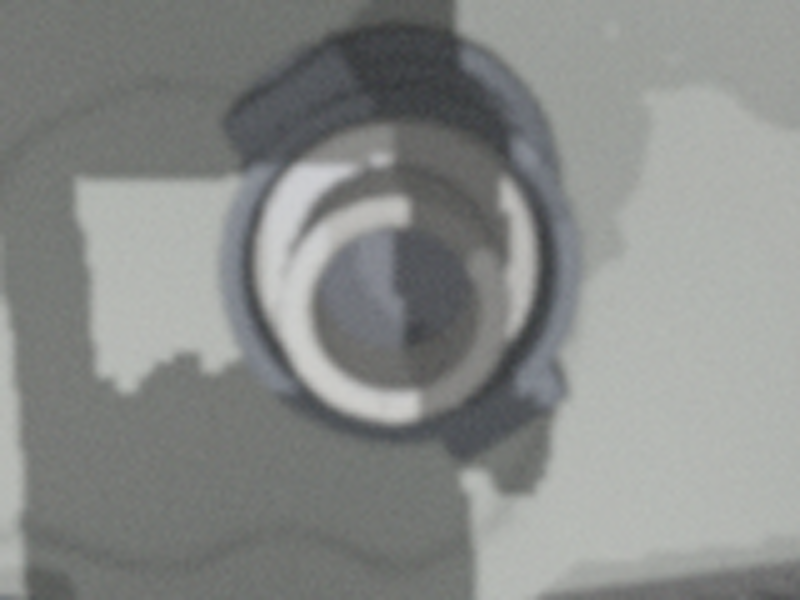

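The adapter is seated. Its top ring is centred at crop (394,308), full-image (253.8,182.6), about 1 mm toward −y of nominal. Now for the slim sleeve at (0.5665, -0.335).

carry_out(
  plan="0.4 -0.3 0 0 0 0;0.5 -0.6 0 0 0 0;0.5 -0.8 0 0 0 0;0.4 -0.8 0 0 0 0;0.2 -0.8 0 0 0 0;0 -0.8 0 0 0 0;0 -0.8 0 0 0 0;0 -0.8 0 0 0 0",
)

```text
time_s: 12.45
eef_pos: [0.5716, -0.1042, 0.2463]
eef_rot: [-0.001, -0.0, 1.0, 0.0]
wrist_force: [1.2, -0.1, 0.0]
opening: 0.852
grasp_force: 0.0
```

carry_out(
  plan="0 -0.8 0 0 0 0;0 -0.8 0 0 0 0;0 -0.8 0 0 0 0;0 -0.8 0 0 0 0;0 -0.8 0 0 0 0;0 -0.6 0 0 0 0;0 -0.3 0 0 0 0;0 0 0 0 0 0",
)

```text
time_s: 13.12
eef_pos: [0.5717, -0.3011, 0.2459]
eef_rot: [-0.001, 0.001, 1.0, 0.0]
wrist_force: [0.6, 0.0, -0.0]
opening: 0.847
grasp_force: 0.0
```

Run:
```python
from h import *
c=shot("w5");e=proj(c,(.5665,-.335,.106));print("expect top",e)
x,y=[int(v) for v in e]; x0=max(x-80,0);y0=max(y-60,0)
cv2.imwrite("pics/w5c.png",cv2.resize(cv2.imread("pics/w5.png")[y0:y0+120,x0:x0+160],None,fx=5,fy=5,interpolation=cv2.INTER_CUBIC));print(x0,y0)
```

```text
13.1667 [ 0.572  -0.2992  0.2461]
expect top [221.2 176.9]
141 116
```

View pics/w5c.png

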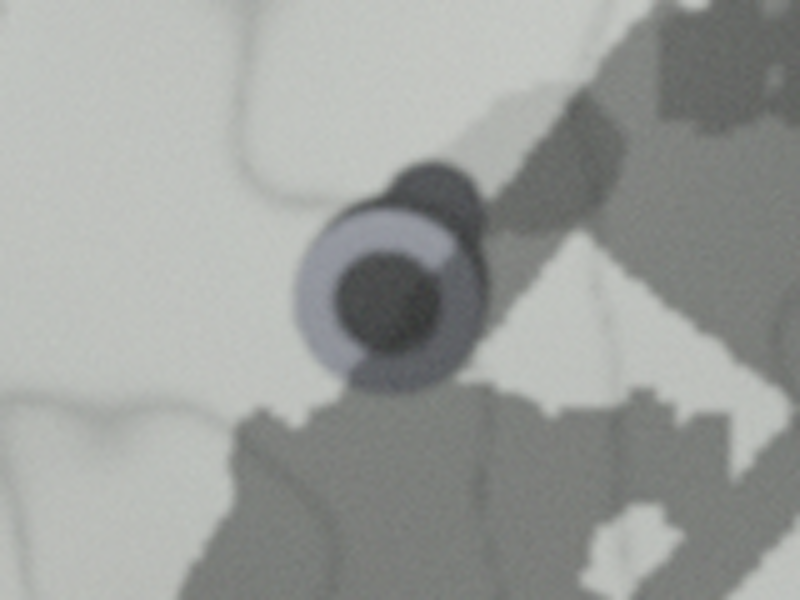

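The sleeve's ring is centred at crop (389,302), full-image (218.8,176.4), about 2.4 mm farther −y than predicted. That gives (0.5665, -0.3373), which agrees with the top-view ray.

carry_out(
  plan="0.07 -0.4 0 0 0 0;0.07 -0.4 0 0 0 0;0 -0.15 0.5 0 0 0;0 0 0.7 0 0 0;0 0 0.8 0 0 0;0 0 0.8 0 0 0;0 0 0.7 0 0 0;0 0 0.3 0 0 0",
)

```text
time_s: 13.83
eef_pos: [0.5649, -0.335, 0.0906]
eef_rot: [-0.003, -0.0, 1.0, 0.002]
wrist_force: [-0.8, 0.9, -0.8]
opening: 0.852
grasp_force: 0.0
```

carry_out(
  plan="0 0 0.2 0 0 0;0 0 0 0 0 0;0 0 0 0 0 0;0 0 0 0 0 0;0 0 0 0 0 0;0 0 0 0 0 0;0 0 0 0 0 0;0 0 0 0 0 0",
  claw=1,
)

```text
time_s: 14.5
eef_pos: [0.5678, -0.3376, 0.0888]
eef_rot: [0.001, -0.0, 1.0, -0.001]
wrist_force: [-0.3, 0.2, 5.5]
opening: 0.427
grasp_force: 60.5
```

carry_out(
  plan="0 0 -0.3 0 0 0;0 0 -0.5 0 0 0;0 0 -0.7 0 0 0;0 0 -0.8 0 0 0;0.1 0 -0.8 0 0 0;0.3 0 -0.7 0 0 0;0.4 0 -0.4 0 0 0;0.3 0.3 -0.1 0 0 0",
)

```text
time_s: 15.17
eef_pos: [0.5233, -0.3276, 0.2645]
eef_rot: [0.002, 0.001, 1.0, -0.003]
wrist_force: [-0.5, -0.2, -0.2]
opening: 0.422
grasp_force: 60.1
```

carry_out(
  plan="0 0.6 0 0 0 0;0 0.8 0 0 0 0;0 0.8 0 0 0 0;0 0.8 0 0 0 0;0 0.8 0 0 0 0;0 0.8 0 0 0 0;0 0.8 0 0 0 0;0 0.8 0 0 0 0",
)

```text
time_s: 15.83
eef_pos: [0.5224, -0.0754, 0.2599]
eef_rot: [0.0, -0.0, 1.0, -0.0]
wrist_force: [1.1, 0.1, -0.3]
opening: 0.426
grasp_force: 60.1
```

carry_out(
  plan="0 0.8 0 0 0 0;-0.2 0.8 0 0 0 0;-0.5 0.8 0 0 0 0;-0.6 0.8 0 0 0 0;-0.6 0.7 0 0 0 0;-0.6 0.5 0 0 0 0;-0.4 0.3 0 0 0 0;-0.2 0.1 0 0 0 0",
)

```text
time_s: 16.5
eef_pos: [0.6479, 0.1174, 0.2593]
eef_rot: [0.0, -0.001, 1.0, 0.0]
wrist_force: [-0.3, -0.5, -0.9]
opening: 0.425
grasp_force: 60.1
```

Run:
```python
from h import *
c=shot("w6")
from bench import ctrl;o=ctrl.get_obs();p=o["eef_pos"];print(o["opening"],o["eef_rot"])
X=p+[0,0,.106-.0885];P=np.array([proj(c,X+[.019*np.cos(t),.019*np.sin(t),0]) for t in np.linspace(0,6.28,60)]);print("head outer exp",P.min(0),P.max(0))
print("adapter",proj(c,(.651,.124,.126)))
e=proj(c,X);x,y=[int(v) for v in e]; x0=max(x-80,0);y0=max(y-90,0)
cv2.imwrite("pics/w6c.png",cv2.resize(cv2.imread("pics/w6.png")[y0:y0+150,x0:x0+160],None,fx=4,fy=4,interpolation=cv2.INTER_CUBIC));print(x0,y0)
```

```text
16.55 [0.6483 0.1167 0.2591]
0.42376437297119807 [ 1.09842456e-04 -1.03478889e-03  9.99999442e-01  1.84074178e-04]
head outer exp [215.5 231.3] [293.9 300.2]
adapter [262.2 186.5]
174 177
```

View pics/w6c.png

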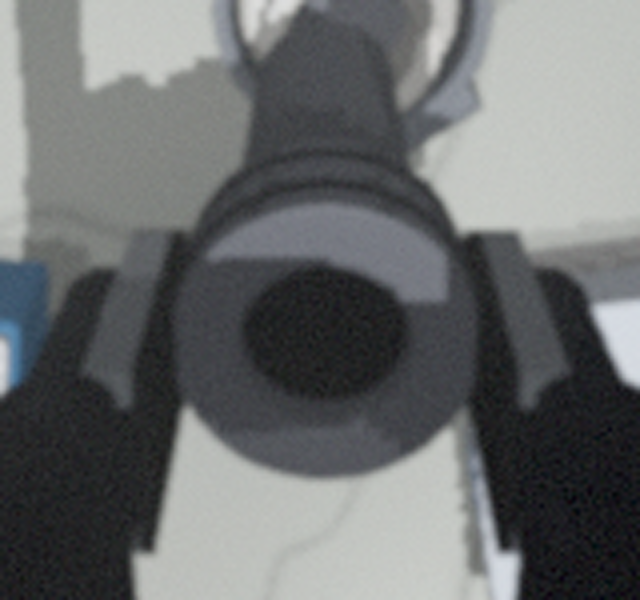

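The sleeve's head spans rows 228–296, about 3.5 px above the prediction. It therefore sits 2 mm toward −x in the grip, and I aim the TCP at (0.653, 0.124).

carry_out(
  plan="-0.06 0.09 0 0 0 0;-0.06 0.09 0 0 0 0;0 0 0.2 0 0 0;0 0 0.3 0 0 0;0 0 0.3 0 0 0;0 0 0.2 0 0 0;0 0 0 0 0 0;0 0 0 0 0 0",
)

```text
time_s: 17.22
eef_pos: [0.6509, 0.122, 0.2179]
eef_rot: [-0.001, 0.0, 1.0, -0.0]
wrist_force: [-0.1, -0.9, -0.7]
opening: 0.424
grasp_force: 60.1
```

carry_out(
  plan="-0.05 0.05 0 0 0 0;0 0 0 0 0 0;0 0 0.1 0 0 0;0 0 0.2 0 0 0;0 0 0.2 0 0 0;0 0 0.2 0 0 0;0 0 0.1 0 0 0;0 0 0 0 0 0",
)

```text
time_s: 17.88
eef_pos: [0.6526, 0.1242, 0.1851]
eef_rot: [-0.002, -0.0, 1.0, -0.0]
wrist_force: [-0.1, 1.0, -1.2]
opening: 0.424
grasp_force: 60.1
```

carry_out(
  plan="0 0 0.1 0 0 0;0 0 0.2 0 0 0;0 0 0.2 0 0 0;0 0 0.2 0 0 0;0 0 0.1 0 0 0;0 0 0.05 0 0 0;0 0 0 0 0 0;0 0 0 0 0 0",
)

```text
time_s: 18.55
eef_pos: [0.6538, 0.1242, 0.1533]
eef_rot: [0.0, -0.0, 1.0, -0.0]
wrist_force: [0.1, -0.0, -1.1]
opening: 0.419
grasp_force: 60.1
```

Nothing is resisting so far. There's about 21 mm left to home.

carry_out(
  plan="0 0 0.1 0 0 0;0 0 0.1 0 0 0;0 0 0.1 0 0 0;0 0 0.1 0 0 0;0 0 0.05 0 0 0;0 0 0.03 0 0 0;0 0 0 0 0 0;0 0 0 0 0 0",
)

```text
time_s: 19.22
eef_pos: [0.6538, 0.1242, 0.1341]
eef_rot: [0.0, -0.0, 1.0, -0.0]
wrist_force: [-0.7, -1.2, -0.5]
opening: 0.427
grasp_force: 60.1
```

carry_out(
  plan="0 0 0.04 0 0 0;0 0 0.04 0 0 0;0 0 0 0 0 0;0 0 0 0 0 0;0 0 0 0 0 0;0 0 0 0 0 0;0 0 0 0 0 0;0 0 0 0 0 0",
)

```text
time_s: 19.88
eef_pos: [0.6549, 0.1242, 0.1329]
eef_rot: [0.002, -0.0, 1.0, -0.0]
wrist_force: [-0.8, -0.9, 5.7]
opening: 0.422
grasp_force: 60.7
```

It bottomed at 0.1329 with +5.7 N, as predicted. I'll release, rise and go to the long tube at (0.4633, 0.063).

carry_out(
  plan="0 0 -0.06 0 0 0;0 0 0 0 0 0;0 0 0 0 0 0;0 0 0 0 0 0;0 0 0 0 0 0;0 0 0 0 0 0;0 0 0 0 0 0;0 0 0 0 0 0",
  claw=-0.5,
)

```text
time_s: 20.55
eef_pos: [0.6536, 0.1242, 0.1331]
eef_rot: [-0.0, -0.0, 1.0, 0.0]
wrist_force: [0.1, 0.1, -0.3]
opening: 0.753
grasp_force: 0.0
```

carry_out(
  plan="0 0 -0.2 0 0 0;0 0 -0.5 0 0 0;0 0 -0.6 0 0 0;0 0 -0.6 0 0 0;0 0 -0.5 0 0 0;0.2 0 -0.3 0 0 0;0.5 -0.2 0 0 0 0;0.7 -0.3 0 0 0 0",
  claw=-0.5,
)

```text
time_s: 21.22
eef_pos: [0.5989, 0.1045, 0.2433]
eef_rot: [0.002, -0.001, 1.0, 0.0]
wrist_force: [-0.9, 0.0, 0.1]
opening: 0.748
grasp_force: 0.0
```

carry_out(
  plan="0.8 -0.3 0 0 0 0;0.8 -0.3 0 0 0 0;0.8 -0.3 0 0 0 0;0.6 -0.1 0 0 0 0;0.2 0 0 0 0 0;0 0 0 0 0 0;0 0 0 0 0 0;0 0 0 0 0 0",
)

```text
time_s: 21.88
eef_pos: [0.4711, 0.0643, 0.2419]
eef_rot: [0.001, -0.0, 1.0, -0.0]
wrist_force: [-0.1, 0.1, 0.3]
opening: 0.747
grasp_force: 0.0
```

Run:
```python
from h import *
c=shot("w7");e=proj(c,(.4633,.063,.128));print("expect cap",e)
x,y=[int(v) for v in e]; x0=max(x-80,0);y0=max(y-60,0)
print("sleeve head in bucket exp",proj(c,(.652,.124,.15)))
cv2.imwrite("pics/w7c.png",cv2.resize(cv2.imread("pics/w7.png")[y0:y0+120,x0:x0+160],None,fx=5,fy=5,interpolation=cv2.INTER_CUBIC));print(x0,y0)
```

```text
21.9333 [0.471  0.0643 0.2416]
expect cap [254.2 180.7]
sleeve head in bucket exp [313.8 364.6]
174 120
```

View pics/w7c.png

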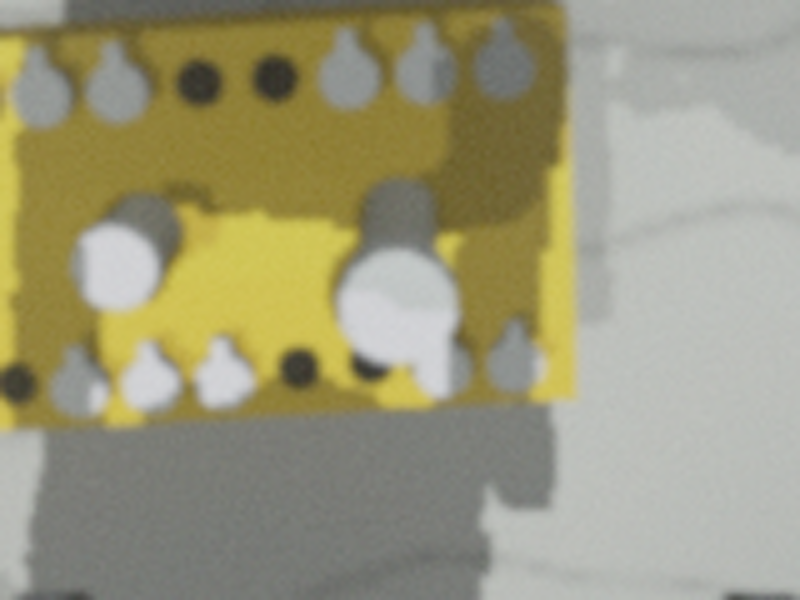

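The taller, larger cap is centred at crop (397,305), full-image (253.4,181), within 1 px of the prediction. It towers over its neighbour at crop (118,265), so this is the long tube. I'll descend and grip the cap.

carry_out(
  plan="0.1 -0.04 0 0 0 0;0.09 0 0 0 0 0;0 0 0.4 0 0 0;0 0 0.7 0 0 0;0 0 0.8 0 0 0;0 0 0.8 0 0 0;0 0 0.5 0 0 0;0 0 0.2 0 0 0",
)

```text
time_s: 22.6
eef_pos: [0.4595, 0.0629, 0.1018]
eef_rot: [-0.003, -0.0, 1.0, 0.0]
wrist_force: [-0.9, 0.4, -0.7]
opening: 0.751
grasp_force: 0.0
```

carry_out(
  plan="0 0 0 0 0 0;0 0 0 0 0 0;0 0 0 0 0 0;0 0 0 0 0 0;0 0 0 0 0 0;0 0 0 0 0 0;0 0 0 0 0 0;0 0 0 0 0 0",
  claw=1,
)

```text
time_s: 23.27
eef_pos: [0.4638, 0.0624, 0.1072]
eef_rot: [0.002, -0.0, 1.0, -0.0]
wrist_force: [0.3, -0.3, 7.1]
opening: 0.231
grasp_force: 58.6
```

carry_out(
  plan="0 0 -0.2 0 0 0;0 0 -0.4 0 0 0;0 0 -0.6 0 0 0;0 0 -0.7 0 0 0;0 0 -0.8 0 0 0;0 0 -0.8 0 0 0;0 0 -0.6 0 0 0;0 0 -0.3 0 0 0",
)

```text
time_s: 23.93
eef_pos: [0.4634, 0.0625, 0.2858]
eef_rot: [0.003, -0.0, 1.0, -0.0]
wrist_force: [0.4, -0.5, -0.3]
opening: 0.231
grasp_force: 58.6
```

carry_out(
  plan="-0.2 0.1 0 0 0 0;-0.5 0.2 0 0 0 0;-0.7 0.2 0 0 0 0;-0.8 0.3 0 0 0 0;-0.8 0.3 0 0 0 0;-0.7 0.2 0 0 0 0;-0.5 0.1 0 0 0 0;-0.2 0.1 0 0 0 0",
)

```text
time_s: 24.6
eef_pos: [0.6395, 0.1232, 0.2776]
eef_rot: [-0.002, -0.0, 1.0, 0.0]
wrist_force: [-0.1, -0.5, -0.3]
opening: 0.229
grasp_force: 58.6
```

Run:
```python
from h import *
c=shot("w8")
from bench import ctrl;p=ctrl.get_obs()["eef_pos"]
for n,z in (("cap",.120),("tip",0)): print(n,proj(c,p+[0,0,z-.099]))
X=p+[0,0,.021];P=np.array([proj(c,X+[.011*np.cos(t),.011*np.sin(t),0]) for t in np.linspace(0,6.28,60)]);print("cap exp",P.min(0),P.max(0))
print("sleeve bore",proj(c,(.652,.124,.15)))
y0,x0=140,175
cv2.imwrite("pics/w8c.png",cv2.resize(cv2.imread("pics/w8.png")[y0:y0+150,x0:x0+160],None,fx=4,fy=4,interpolation=cv2.INTER_CUBIC))
```

```text
24.65 [0.6394 0.1237 0.2778]
cap [257.1 270.6]
tip [256.2 194.4]
cap exp [233.8 249.6] [280.5 290.6]
sleeve bore [256.4 198. ]
```

View pics/w8c.png

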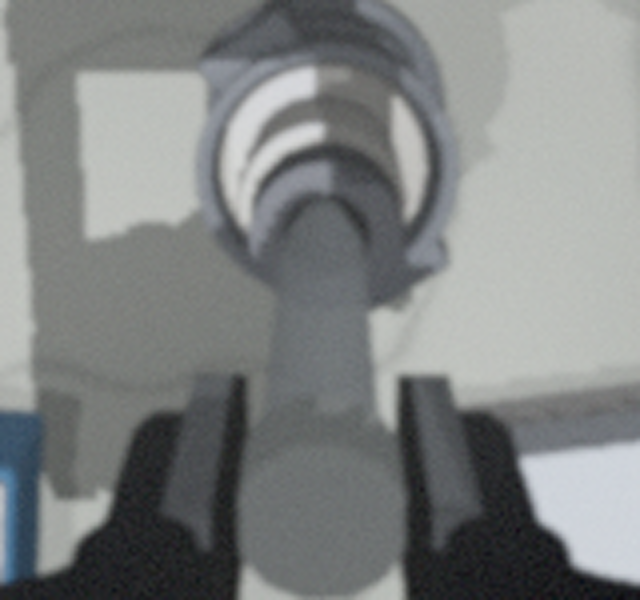

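The tube hangs straight and centred in the grip: its cap is at (255.6,270) and its tip's upper edge at (256,189), as predicted. I aim the TCP at (0.652, 0.1247).

carry_out(
  plan="-0.16 0.02 0 0 0 0;-0.16 0.02 0 0 0 0;0 0 0.1 0 0 0;0 0 0.2 0 0 0;0 0 0.2 0 0 0;0 0 0.1 0 0 0;0 0 0 0 0 0;0 0 0 0 0 0",
)

```text
time_s: 25.32
eef_pos: [0.6504, 0.1242, 0.2568]
eef_rot: [-0.001, -0.0, 1.0, -0.0]
wrist_force: [0.0, 0.1, -0.3]
opening: 0.232
grasp_force: 58.6
```

carry_out(
  plan="-0.03 0.01 0 0 0 0;0 0 0.1 0 0 0;0 0 0.2 0 0 0;0 0 0.3 0 0 0;0 0 0.3 0 0 0;0 0 0.2 0 0 0;0 0 0.1 0 0 0;0 0 0 0 0 0",
)

```text
time_s: 25.98
eef_pos: [0.6511, 0.1246, 0.207]
eef_rot: [-0.002, -0.0, 1.0, -0.0]
wrist_force: [0.1, 0.6, -0.6]
opening: 0.229
grasp_force: 58.6
```

carry_out(
  plan="0 0 0.1 0 0 0;0 0 0.2 0 0 0;0 0 0.3 0 0 0;0 0 0.2 0 0 0;0 0 0.1 0 0 0;0 0 0.1 0 0 0;0 0 0 0 0 0;0 0 0 0 0 0",
)

```text
time_s: 26.65
eef_pos: [0.6521, 0.1246, 0.1692]
eef_rot: [-0.0, -0.0, 1.0, -0.0]
wrist_force: [0.0, 0.0, 0.9]
opening: 0.234
grasp_force: 58.6
```

carry_out(
  plan="0 0 0.1 0 0 0;0 0 0.1 0 0 0;0 0 0.08 0 0 0;0 0 0.03 0 0 0;0 0 0 0 0 0;0 0 0 0 0 0;0 0 0 0 0 0;0 0 0 0 0 0",
)

```text
time_s: 27.32
eef_pos: [0.6522, 0.1246, 0.1571]
eef_rot: [0.0, -0.0, 1.0, -0.0]
wrist_force: [0.8, -0.6, -0.4]
opening: 0.233
grasp_force: 58.6
```

carry_out(
  plan="0 0 0.04 0 0 0;0 0 0.03 0 0 0;0 0 0.03 0 0 0;0 0 0 0 0 0;0 0 0 0 0 0;0 0 0 0 0 0;0 0 0 0 0 0;0 0 0 0 0 0",
)

```text
time_s: 27.98
eef_pos: [0.6536, 0.1247, 0.1552]
eef_rot: [0.002, -0.0, 1.0, 0.0]
wrist_force: [-0.2, -0.6, 7.3]
opening: 0.23
grasp_force: 59.4
```

It's home at 0.1552 with +7.3 N. I'll release, rise and go to the clear cover at (0.439, 0.274).

carry_out(
  plan="0 0 -0.06 0 0 0;0 0 0 0 0 0;0 0 0 0 0 0;0 0 0 0 0 0;0 0 0 0 0 0;0 0 0 0 0 0;0 0 0 0 0 0;0 0 0 0 0 0",
  claw=-0.4,
)

```text
time_s: 28.65
eef_pos: [0.652, 0.1246, 0.1551]
eef_rot: [-0.0, -0.0, 1.0, -0.0]
wrist_force: [0.7, -0.0, 0.2]
opening: 0.705
grasp_force: 0.0
```

carry_out(
  plan="0 0 -0.3 0 0 0;0 0 -0.5 0 0 0;0 0 -0.6 0 0 0;0 0 -0.6 0 0 0;0.2 0.1 -0.4 0 0 0;0.5 0.3 -0.2 0 0 0;0.7 0.5 0 0 0 0;0.8 0.5 0 0 0 0",
)

```text
time_s: 29.32
eef_pos: [0.5645, 0.1805, 0.2613]
eef_rot: [0.002, 0.001, 1.0, 0.0]
wrist_force: [-1.0, 1.0, 0.2]
opening: 0.699
grasp_force: 0.0
```

carry_out(
  plan="0.8 0.5 0 0 0 0;0.8 0.5 0 0 0 0;0.7 0.5 0 0 0 0;0.4 0.4 0 0 0 0;0.2 0.2 0 0 0 0;0 0 0 0 0 0;0 0 0 0 0 0;0 0 0 0 0 0",
)

```text
time_s: 29.98
eef_pos: [0.4493, 0.2639, 0.2596]
eef_rot: [0.0, 0.0, 1.0, -0.0]
wrist_force: [1.1, 0.8, 0.5]
opening: 0.701
grasp_force: 0.0
```

Run:
```python
from h import *
c=shot("w9");e=proj(c,(.4388,.2742,.124));print("expect knob",e)
x,y=[int(v) for v in e]; x0=max(x-80,0);y0=max(y-60,0)
cv2.imwrite("pics/w9c.png",cv2.resize(cv2.imread("pics/w9.png")[y0:y0+120,x0:x0+160],None,fx=5,fy=5,interpolation=cv2.INTER_CUBIC));print(x0,y0)
```

```text
30.0333 [0.4493 0.2637 0.2594]
expect knob [266.2 172.3]
186 112
```

View pics/w9c.png

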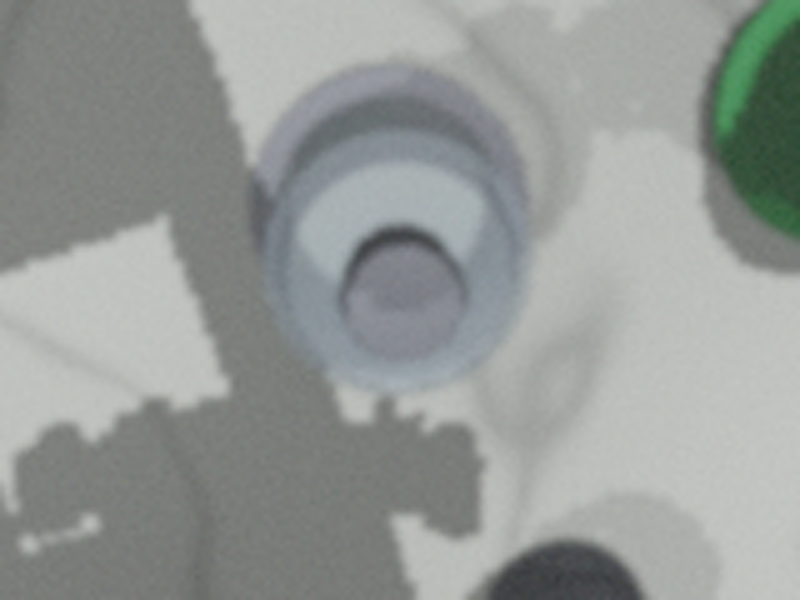

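The clear cover's knob is centred at crop (404,300), full-image (266.8,172), as predicted. It's grey and clear, and the green look-alike is well off to the right. I'll descend and grip.

carry_out(
  plan="0.13 0.13 0 0 0 0;0.13 0.13 0 0 0 0;0 0 0.4 0 0 0;0 0 0.8 0 0 0;0 0 0.9 0 0 0;0 0 0.9 0 0 0;0 0 0.6 0 0 0;0 0 0.25 0 0 0",
)

```text
time_s: 30.7
eef_pos: [0.4348, 0.2741, 0.1012]
eef_rot: [-0.003, 0.0, 1.0, -0.001]
wrist_force: [-1.6, -0.8, -0.4]
opening: 0.702
grasp_force: 0.0
```

carry_out(
  plan="0 0 0.05 0 0 0;0 0 0 0 0 0;0 0 0 0 0 0;0 0 0 0 0 0;0 0 0 0 0 0;0 0 0 0 0 0;0 0 0 0 0 0;0 0 0 0 0 0",
  claw=1,
)

```text
time_s: 31.37
eef_pos: [0.4392, 0.2755, 0.1051]
eef_rot: [0.002, -0.0, 1.0, 0.001]
wrist_force: [-0.6, -0.4, 6.9]
opening: 0.255
grasp_force: 59.5
```

carry_out(
  plan="0 0 -0.3 0 0 0;0 0 -0.6 0 0 0;0 0 -0.8 0 0 0;0 0 -0.8 0 0 0;0 0 -0.9 0 0 0;0 0 -0.8 0 0 0;0 0 -0.7 0 0 0;0 0 -0.4 0 0 0",
)

```text
time_s: 32.03
eef_pos: [0.4386, 0.2754, 0.3197]
eef_rot: [0.003, -0.0, 1.0, 0.001]
wrist_force: [0.7, 0.4, -0.3]
opening: 0.253
grasp_force: 58.8
```

carry_out(
  plan="-0.2 -0.1 0 0 0 0;-0.4 -0.3 0 0 0 0;-0.6 -0.4 0 0 0 0;-0.7 -0.5 0 0 0 0;-0.7 -0.5 0 0 0 0;-0.7 -0.5 0 0 0 0;-0.6 -0.5 0 0 0 0;-0.5 -0.4 0 0 0 0",
)

```text
time_s: 32.7
eef_pos: [0.615, 0.1446, 0.313]
eef_rot: [-0.001, 0.001, 1.0, -0.0]
wrist_force: [-0.3, 0.7, -1.2]
opening: 0.254
grasp_force: 58.8
```

carry_out(
  plan="-0.4 -0.3 0 0 0 0;-0.3 -0.2 0 0 0 0;-0.1 -0.1 0 0 0 0;0 0 0 0 0 0;0 0 0 0 0 0;0 0 0 0 0 0;0 0 0 0 0 0;0 0 0 0 0 0",
)

```text
time_s: 33.37
eef_pos: [0.6452, 0.1238, 0.3156]
eef_rot: [0.0, -0.001, 1.0, 0.0]
wrist_force: [-0.1, 0.0, -1.3]
opening: 0.258
grasp_force: 58.8
```

Run:
```python
from h import *
c=shot("w10")
from bench import ctrl;p=ctrl.get_obs()["eef_pos"]
def ell(n,X,r):
  P=np.array([proj(c,X+[r*np.cos(t),r*np.sin(t),0]) for t in np.linspace(0,6.28,60)]);print(n,P.min(0),P.max(0))
ell("knob",p+[0,0,.124-.1045],.012);ell("flange",p+[0,0,.012-.1045],.0375);ell("roof",p+[0,0,.098-.1045],.0295)
ell("rim",np.array([.6505,.125,.1]),.0375)
from bench import ctrl
y0,x0=110,175
cv2.imwrite("pics/w10c.png",cv2.resize(cv2.imread("pics/w10.png")[y0:y0+190,x0:x0+160],None,fx=3,fy=3,interpolation=cv2.INTER_CUBIC))
```

```text
33.4167 [0.6453 0.1237 0.3157]
knob [230.8 246.7] [281.1 290.8]
flange [210.9 152.2] [300.1 237.1]
roof [203.2 194. ] [308.4 289. ]
rim [226.2 139.5] [286.5 198.4]
```

View pics/w10c.png

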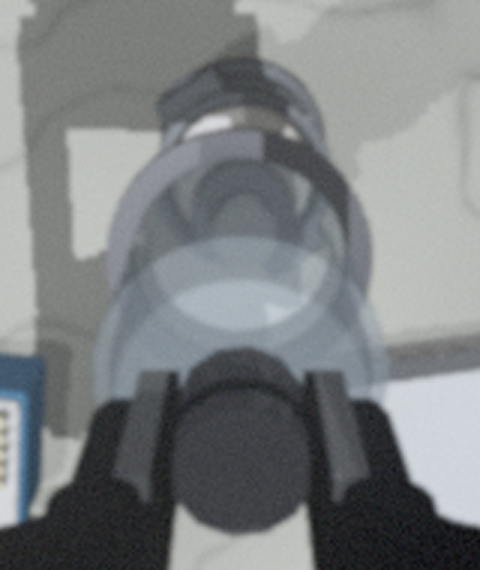

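The cover's knob is centred at column 256, and the flange spans columns 211–299 with its top edge at row 153, as predicted. It hangs upright and centred, so I aim the TCP at (0.6515, 0.125).

carry_out(
  plan="-0.08 0.03 0 0 0 0;-0.08 0 0 0 0 0;0 0 0.2 0 0 0;0 0 0.3 0 0 0;0 0 0.4 0 0 0;0 0 0.3 0 0 0;0 0 0.2 0 0 0;0 0 0.1 0 0 0",
)

```text
time_s: 34.08
eef_pos: [0.6511, 0.1242, 0.2526]
eef_rot: [-0.002, -0.0, 1.0, -0.0]
wrist_force: [-0.1, 0.6, -1.0]
opening: 0.253
grasp_force: 58.8
```

carry_out(
  plan="0 0 0.1 0 0 0;0 0 0.2 0 0 0;0 0 0.3 0 0 0;0 0 0.2 0 0 0;0 0 0.1 0 0 0;0 0 0 0 0 0;0 0 0 0 0 0;0 0 0 0 0 0",
)

```text
time_s: 34.75
eef_pos: [0.6525, 0.1242, 0.2199]
eef_rot: [0.0, -0.0, 1.0, -0.0]
wrist_force: [0.4, -0.5, -1.1]
opening: 0.256
grasp_force: 58.8
```

carry_out(
  plan="0.02 0.02 0.05 0 0 0;0 0 0.1 0 0 0;0 0 0.1 0 0 0;0 0 0.1 0 0 0;0 0 0.1 0 0 0;0 0 0.05 0 0 0;0 0 0 0 0 0;0 0 0 0 0 0",
)

```text
time_s: 35.42
eef_pos: [0.6512, 0.125, 0.199]
eef_rot: [-0.0, -0.0, 1.0, 0.0]
wrist_force: [-0.5, -0.1, -0.4]
opening: 0.256
grasp_force: 58.8
```

carry_out(
  plan="0 0 0.05 0 0 0;0 0 0.04 0 0 0;0 0 0.02 0 0 0;0 0 0 0 0 0;0 0 0 0 0 0;0 0 0 0 0 0;0 0 0 0 0 0;0 0 0 0 0 0",
)

```text
time_s: 36.08
eef_pos: [0.6516, 0.1249, 0.1955]
eef_rot: [0.0, -0.0, 1.0, -0.0]
wrist_force: [-0.6, -0.0, 4.9]
opening: 0.258
grasp_force: 59.2
```

It's home at 0.1955 (predicted 0.195) with contact force. I'll release, back off upward and check.

carry_out(
  plan="0 0 -0.02 0 0 0;0 0 0 0 0 0;0 0 0 0 0 0;0 0 0 0 0 0;0 0 0 0 0 0;0 0 0 0 0 0;0 0 0 0 0 0;0 0 0 0 0 0",
  claw=-0.4,
)

```text
time_s: 36.75
eef_pos: [0.6513, 0.125, 0.1956]
eef_rot: [-0.0, -0.0, 1.0, 0.0]
wrist_force: [-0.4, -0.1, 0.6]
opening: 0.7
grasp_force: 0.0
```

carry_out(
  plan="0 0 -0.3 0 0 0;0 0 -0.5 0 0 0;0 0 -0.6 0 0 0;0 0 -0.6 0 0 0;0.2 0 -0.4 0 0 0;0.5 0 -0.1 0 0 0;0.5 0 0 0 0 0;0.2 0 0 0 0 0",
)

```text
time_s: 37.42
eef_pos: [0.594, 0.1253, 0.2976]
eef_rot: [0.001, -0.0, 1.0, 0.0]
wrist_force: [0.0, -0.1, 0.2]
opening: 0.703
grasp_force: 0.0
```

Run:
```python
from h import *
from bench import ctrl
c=ctrl.camera("scene");print(proj(c,(.6505,.125,.214)),proj(c,(.6505,.125,.1)))
cv2.imwrite("pics/s3.png",cv2.resize(c["pixels"][110:290,80:360,::-1],None,fx=2.8,fy=2.8,interpolation=cv2.INTER_CUBIC))
```

```text
[243.2 207.5] [244.4 234.9]
```

View pics/s3.png

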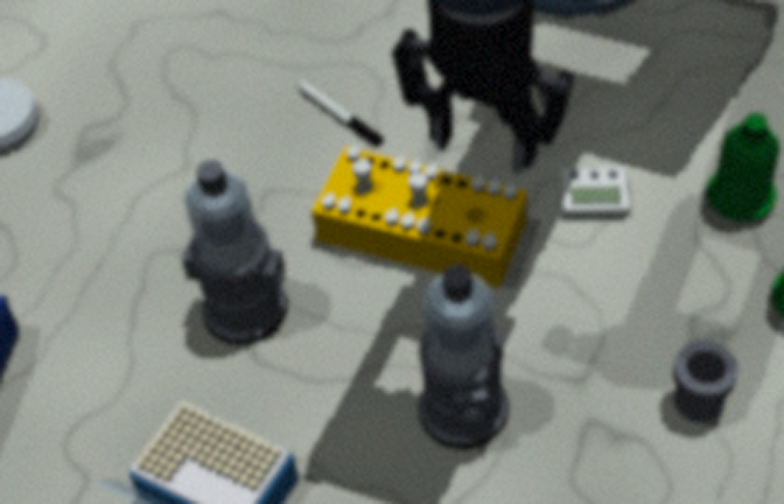

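The bucket now looks just like its partner. Its knob top is at full-image (243.6,206.4), against the predicted home at (243.2,207.5). The short tubes and wide sleeve are still in place, and the gripper is clear.

```bash
python3 -c "
from bench import ctrl
print(ctrl.hand_in())"
```

```text
the job is handed in; nothing more can be done
None
```

I put the adapter, slim sleeve, long tube and clear cover into the bucket in that order, each lowered until it seated, and handed the job in at about 37 s; the hand-in returned no verdict.

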